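Open the instrument case's click-dial lock and present its shackle

ROBOT

A 6-joint arm with a two-finger parallel gripper is mounted at the origin on a cart in front of the work surface, level with it; the furniture and walls round the work are solid. World frame = base frame: x ahead of the robot, y to its left, z up, the work surface at z = 0. Lengths are in m, angles in rad, forces in N, time in s.
With the tool pointing down it reaches from about 0.25 to 0.775 m from the base axis. Payload 4 kg.
Tool frame: the origin (TCP) lies midway between the tips of the shut fingers; the grasp point (between the pads) lies 19 mm behind it (env.pinch_z is the distance from the TCP to the grasp point, in m); z points along the fingers, y is the line along which they close (so a half turn about z gives the same grasp; the last joint's range is limited). The gripper opens to 94 mm and grips with 3 to 60 N. Pads are 16 mm wide; open, the fingers measure 119 mm over their backs; the gripper's body (75 mm by 177 mm) begins 78 mm behind the grasp point.
Start: joints at [1.213, 0.087, 1.371, -0, 1.684, -0.103], TCP at [0.139, 0.532, 0.206] pointing down, gripper open.
Joint ranges: [-3.1, 3.1], [-0.76, 2.03], [0.27, 2.55], [-1.08, 4.22], [0.17, 2.65], [-2.57, 2.57]. Speed limits (rad/s): [2.79, 2.79, 3.14, 3.14, 3.14, 3.14].

INTERFACE

Orientations are given as a unit quaternion [w, x, y, z].
In Python, from station import env gives the robot as it stands. The module is installed in compiled form; this text tells all that it offers.
- The arm moves only by the tool move_arm, never from a script. Its arguments are lists of equal length, an entry for each row: "claw": the opening, from 0 (shut) to 1 (fully open); "xyz": the shift along the tool's x, y, z in m, a list of three; "yaw": the turn about the tool's z in rad. In form: {"claw": [claw, ...], "xyz": [[dx, dy, dz], ...], "yaw": [yaw, ...]}. A call has 1 to 8 rows; each row shifts and turns the commanded pose from where the row before left it, along the tool's axes as they then stand; what a row does not reach is not made up. A row lasts 1/10 s, in which the tool goes at most 50 mm and 8.59 degrees, less where a joint would pass 70% of its speed; a pose out of reach is approached as far as the arm can. A call is refused whole if a number of a shift passes 0.05 or a number of a turn 0.15, either way. A call with a gripper value outside its range is refused whole. The fingers move at their own pace and stop on an object; "newtons" is the grip in N (left out, the last holds). Time passes only in rows, so rows that do not move let the fingers close. It gives the time, the measured TCP pose, the force, the opening and the grip force at its end, in the units of the state.
- env.get_state(): the state, without advancing time (a new reading comes with each control period).
- env.snapshot(name): name is "side" or "top"; returns the picture (480x640x3 uint8, blue, green, red); there is no depth.
- env.camera_model(name): a dict with "intrinsics" (3x3 intrinsics, pixels), "R" (3x3) and "t" (3): a world point X has camera coordinates R X + t. Camera axes: x right, y down, z forward; pixel columns grow to the right and rows downward; lengths in m; the calibration is good to about 2 mm. A picture is of the moment at which its call begins. camera_model takes no time and is no camera call.
- env.job_done(): hands the job in; it is judged then, once.
The state is a dict: "time": time; "joint_positions": joint angles; "qd": joint speeds; "joint_torque": joint torques, N m; "tool_pos": TCP position; "tcp_rot": TCP orientation; "wrist_force": force on the tool from outside, world axes, zero at the start; "ft_torque": the same for the moment, N m; "width": finger opening in m; "grasp_force": force on a finger pad.
Only numpy, scipy, OpenCV 4.12 (cv2) and the standard library are available. Lean on these libraries where they do the work, as an engineer would, in place of code of your own. Each camera call takes 0.05 s, during which the arm holds its last target. There are 200 camera calls.

TASK

Open the dial lock on the grey case: pull the snug dust cap straight up off the dial and stand it, open side down, in the middle of the glass dish, then turn the dial until it clicks home with its notch over the shackle's toe and let go of it. Then pull the U-shaped shackle straight up out of the lock and finish while holding it still in the gripper, upright, with its feet at least 5 cm above the lock's top. Leave the cap in the dish, the dial where it clicked, and the dish and the other loose things where they are.

Things in the scene. Friction and masses are not known exactly. Their poses are not given: they have to be found in the camera images.
- case: Flat grey case 150 x 240 x 45 mm (x, y, z), fixed; origin at the centre of its underside, x away from the robot at yaw 0. A dark steel lock housing 72 x 190 mm, 30 mm high, is bolted on its lid, centred at x -36, y 0 mm. Along the line x = -36: dial axis at y +52, shackle legs at y -20 and -62 mm. A fixed hasp strap 16 mm wide lies on the housing under the shackle's bow, top 78 mm above the bench.
- dial (a joint): Dial angle about its vertical axis (rad), counter-clockwise from above positive. A spring click holds it every 0.524 rad (about 0.1 N m to leave a click; it snaps the last few degrees into one). No end stop nearby. Only at the click at 0 does the notch lie over the shackle's toe and free it. It starts one to three clicks on the positive side.
- dial_grip (a point): Point on the dial's axis in its black bar grip, 111 mm above the bench; turns with the dial. Bar 14 mm thick, 38 mm long (this frame's y), its top 122 mm above the bench; it stands on an aluminium plate 68 mm across, top 90 mm above the bench. The plate's 17 mm wide notch is at the bar's -y end, which has a short white line on top. The cap hides the bar at first.
- cap_center (a point): Centre, half-way up, of the round black ribbed dust cap: 56 mm across, 38 mm tall, closed on top, open below, 40 g; z is its axis. At first it sits over the dial's bar, rim on the dial plate (rim 90, top 128 mm above the bench), held by two spring balls: a straight upward pull of 5 to 12 N unsnaps it in the first 6 mm, and after 35 mm it is free of the bar. It spins freely on the bar.
- shackle_grip (a point): Centre of the shackle's level steel crown, where to take it: flat-sided, 10.6 mm thick (this frame's x), 11 mm high, 26 mm long (y); 125 mm above the bench at first and 78 mm above the feet. z points up along the legs, which are 10 mm thick and 42 mm apart and stand 28 mm deep in loose holes.
- shackle_foot (a point): Point midway between the shackle's two feet, 47 mm above the bench at first. A flat toe 10 mm wide reaches 45 mm from the leg nearest the dial (this frame's +y), 29 to 35 mm above the feet; its tip lies 2 mm under the dial's plate, which blocks it until the notch is over it. The shackle weighs 150 g and lifts out easily when free, after 28 mm.
- lock_top (a point): Centre of the lock housing's top face, 75 mm above the bench.
- dish: Shallow clear glass dish, 88 mm outside diameter, 15 mm high, loose (80 g); flat inside of about 74 mm across, 2 mm above the bench; origin at the centre of its underside. The cap goes in its middle.
- lens_can: Bystander: grey canister with black screw top, 38 mm diameter, 54 mm tall, on the bench; origin under its centre.
- slide_box: Bystander: small beige box with green lid, 30 x 82 x 36 mm, on the bench; origin under its centre.
- mount_a: Bystander: round black resin specimen, 30 mm diameter, 16 mm tall, on the case's lid behind the lock; origin under its centre.
- coupon: Bystander: iron coupon 18 x 45 x 16 mm on the case's lid behind the lock; origin under its centre.
- mount_b: Bystander: round black resin specimen, 30 mm diameter, 15 mm tall, on the bench near its front edge; origin under its centre.
Things that resemble listed ones, but are neither listed nor needed, are in the scene too. What is shaped like the part that bears cap_center but pink is not meant. What is shaped like the dish but blue is not meant.

How it is judged:
On the way, in this order (a step that is already met when the one before it is completed fails the run):
1. the cap stands upright in the dish, let go (horizontal distance between cap_center and dish below 0.02 m and height (world z) of cap_center below 0.028 m and angle between cap_center's own z axis and vertical below 0.1 rad and contact force between the fingers and cap below 0.1 N), for 0.2 s.
2. the dial has clicked home over the toe and is let go, the shackle still in the lock (value of joint dial between -0.1 and 0.1 rad and contact force between the fingers and dial below 0.1 N and z of shackle_foot in the frame of lock_top below -0.02 m), for 0.2 s.
3. the shackle is right out of the lock, in the gripper (z of shackle_foot in the frame of lock_top above 0.02 m and contact force between the fingers and shackle above 1 N), for 0.2 s.
At the end, for the whole second after the job is handed in: The gripper holds the shackle still (under 0.03 m/s) with over 1 N, upright within 0.3 rad, its feet more than 50 mm above the lock's top and touching nothing of the case; the dial is within 0.1 rad of 0; the cap stands upright (0.1 rad) in the dish within 20 mm of its middle, let go (all of step 1 and z of shackle_foot in the frame of lock_top above 0.05 m and contact force between the fingers and shackle above 1 N and contact force between shackle and case below 0.1 N and angle between shackle_grip's own z axis and vertical below 0.3 rad and linear speed of shackle below 0.03 m/s and value of joint dial between -0.1 and 0.1 rad); the arm keeps its last pose, push and grip.
It fails at once if a bystander is disturbed (moved more than 25 mm) (distance of any of lens_can, slide_box, mount_a, mount_b, coupon from where it was at the start of the episode above 0.025 m).
It fails at once if the dish is pushed away (more than 40 mm)  (distance of dish from where it was at the start of the episode above 0.04 m).
It also fails if it takes over 64 s, if anything falls off the work surface, if the arm or the gripper's body presses on something with over 40 N, if the wrist force passes 120 N, or if a joint passes its speed limit or range.

## Working session

There is one attempt and no reset: what is moved stays moved. The work goes in short steps, Python scripts to look and compute and a tool call to move; the robot and the scene stay as the last step left them, time stands still between calls to the robot, and variables do not carry over. Pictures are saved under pics/ and viewed, at most 10 in all, crops included, and the job is handed in when it is done.

Besides the shell and the picture viewer there is one more tool, called after "Call:" as name([rows], argument=value, ...), one row to a line, values as JSON. move_arm: Moves the arm, as the interface text tells. Its arguments: {"type":"object","properties":{"claw":{"type":"array","items":{"type":"number"}},"xyz":{"type":"array","items":{"type":"array","items":{"type":"number"}}},"yaw":{"type":"array","items":{"type":"number"}},"newtons":{"type":"number"}},"required":["claw","xyz","yaw"]}

```bash
mkdir -p pics; python3 - <<'E'
from station import env
import cv2
s=env.get_state(); print({k:(v if not hasattr(v,'round') else v) for k,v in s.items()})
for n in("side","top"):
    cv2.imwrite(f"pics/{n}0.png",env.snapshot(n)); m=env.camera_model(n); print(n,m)
E
```

```text
{'time': 0.0, 'joint_positions': array([ 1.21290163e+00,  8.79265641e-02,  1.37221448e+00, -2.73357473e-05,
        1.68358303e+00, -1.03060217e-01]), 'qd': array([-0.00160978, -0.00029892,  0.00104985, -0.00129595,  0.0010653 ,
       -0.00144104]), 'joint_torque': array([-2.38135844e-04, -3.40187931e+01, -3.02424824e+01,  7.18730595e-02,
        3.30439000e-02, -1.31633942e-04]), 'tool_pos': array([0.13845146, 0.53173709, 0.20433989]), 'tcp_rot': array([-2.30229362e-04,  1.27074187e-01,  9.91892643e-01, -1.04063076e-03]), 'wrist_force': array([-0.47395642, -0.4090418 ,  0.01808183]), 'ft_torque': array([-0.00952292, -0.02165502, -0.02915271]), 'grasp_force': 0.0, 'width': 0.09366684957107088}
side {'intrinsics': array([[608.74527905,   0.        , 323.98992665],
       [  0.        , 608.74527905, 245.78008012],
       [  0.        ,   0.        ,   1.        ]]), 'R': array([[ 0.97792927, -0.20813309,  0.01830171],
       [-0.06321281, -0.37822091, -0.92355459],
       [ 0.19914436,  0.90201417, -0.38302998]]), 't': array([-0.48808142,  0.11459591,  1.24833052])}
top {'intrinsics': array([[522.76391105,   0.        , 317.53770799],
       [  0.        , 522.76391105, 242.90503794],
       [  0.        ,   0.        ,   1.        ]]), 'R': array([[ 0.0192689 , -0.99941007,  0.02842916],
       [-0.98195134, -0.0242679 , -0.18757032],
       [ 0.18814958, -0.02430178, -0.98183968]]), 't': array([-0.04944133,  0.50812803,  1.22554257])}
```

View pics/side0.png

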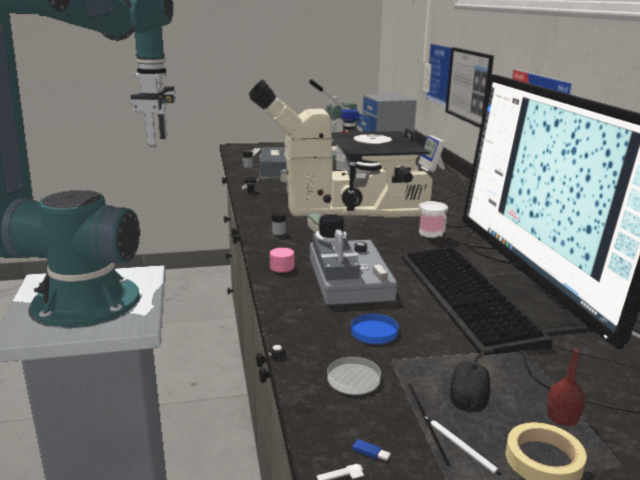

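View pics/top0.png

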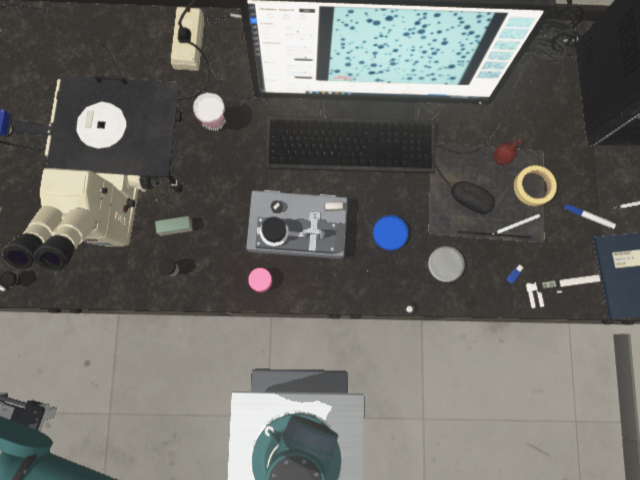

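Side and top views. Cap candidates are the black cap on the case (top (272,231), side (332,225)) and the pink one (top (260,280), side (282,260)); I choose the black one. Dish candidates are the clear one (top (446,264), side (354,376)) and the blue one (top (391,232), side (375,329)); I choose the clear one. Next is a close crop to check.

```bash
python3 - <<'E'
import cv2,numpy as np
t=cv2.imread("pics/top0.png");s=cv2.imread("pics/side0.png")
a=cv2.resize(t[182:262,240:355],None,fx=5,fy=5,interpolation=cv2.INTER_CUBIC)
b=cv2.resize(s[208:308,300:400],None,fx=5.5,fy=5.5,interpolation=cv2.INTER_CUBIC)
cv2.imwrite("pics/ca.png",a)
cv2.imwrite("pics/cb.png",b)
E
```

```text
(no output)
```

View pics/ca.png

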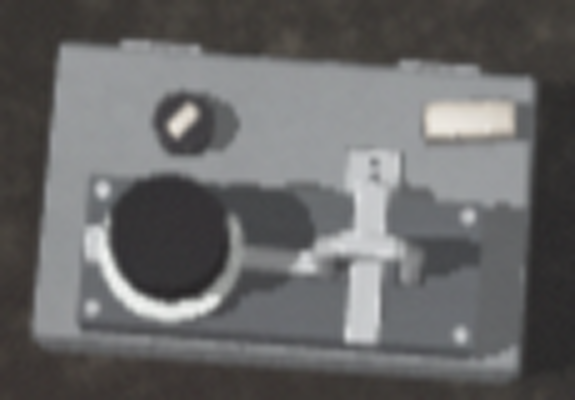

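View pics/cb.png

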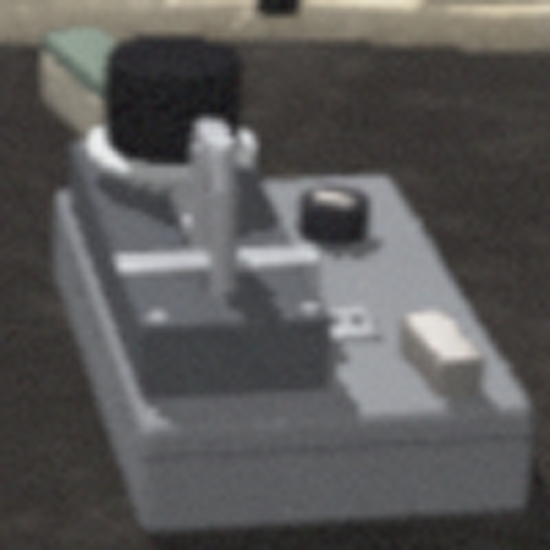

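The crops confirm the cap is black, over the dial plate with the bar hidden. Cap top centre is at crop (169,237) in top and (174,62) in side; shackle crown at (363,243) in top.

```bash
cat > h.py <<'E'
import numpy as np
from station import env
M={n:env.camera_model(n) for n in("side","top")}
def proj(n,X):
    m=M[n];c=np.asarray(X)@m["R"].T+m["t"];p=c@m["intrinsics"].T
    return p[...,:2]/p[...,2:]
def tri(pt,ps):
    A=[]
    for n,p in(("top",pt),("side",ps)):
        m=M[n];P=m["intrinsics"]@np.c_[m["R"],m["t"]]
        A+=[p[0]*P[2]-P[0],p[1]*P[2]-P[1]]
    X=np.linalg.svd(np.array(A))[2][-1];return X[:3]/X[3]
def onz(n,p,z):
    m=M[n];C=-m["R"].T@m["t"];d=m["R"].T@np.linalg.solve(m["intrinsics"],[*p,1]);return C+d*(z-C[2])/d[2]
E
cat > fit.py <<'E'
from h import *
from scipy.optimize import least_squares
T=lambda a,b:(240+(a-2)/5,182+(b-2)/5)
S=lambda a,b:(300+(a-2)/5.5,208+(b-2)/5.5)
obs=[("top",(-36,52,128),T(169,237)),("top",(75,120,45),T(60,43)),("top",(75,-120,45),T(537,78)),
("top",(0,95,75),T(92,177)),("top",(-72,95,75),T(80,327)),("top",(-36,-41,130),T(363,243)),
("side",(-36,52,128),S(174,62)),("side",(-75,-120,0),S(148,530)),("side",(75,-120,0),S(528,510)),("side",(75,-120,45),S(530,413)),("side",(-75,-120,45),S(140,450))]
def W(p,X):
    x,y,a=p;X=np.array(X)/1e3;c,s=np.cos(a),np.sin(a)
    return np.array([x+c*X[0]-s*X[1],y+s*X[0]+c*X[1],X[2]])
f=lambda p:np.concatenate([proj(n,W(p,X))-o for n,X,o in obs])
if __name__=="__main__":
    r=least_squares(f,[.45,.05,0],loss="soft_l1");p=r.x
    print(p.round(4));print(f(p).reshape(-1,2).round(1))
    print("cap tri",tri(T(169,237),S(174,62)).round(4))
    for q in((-36,52,128),(-36,-41,125)):print(W(p,q).round(4))
    import cv2
    t=cv2.imread("pics/top0.png");s=cv2.imread("pics/side0.png")
    a=cv2.resize(t[240:290,420:475],None,fx=7,fy=7,interpolation=2);b=cv2.resize(s[350:400,320:390],None,fx=5,fy=5,interpolation=2)
    cv2.imwrite("pics/d.png",np.hstack([a,cv2.copyMakeBorder(b,0,100,0,0,0)]))
E
python3 fit.py
```

```text
[ 0.5591  0.0124 -0.0431]
[[-0.2 -0.7]
 [-0.4 -0.1]
 [ 0.5 -0.5]
 [-0.3  0.3]
 [-0.4 -0.3]
 [ 1.6  0.7]
 [-0.9 -0.7]
 [-1.6  2.1]
 [ 0.   1.2]
 [ 1.  -0.5]
 [ 0.3 -3.1]]
cap tri [0.526  0.0652 0.1263]
[0.5254 0.0659 0.128 ]
[ 0.5214 -0.027   0.125 ]
```

View pics/d.png

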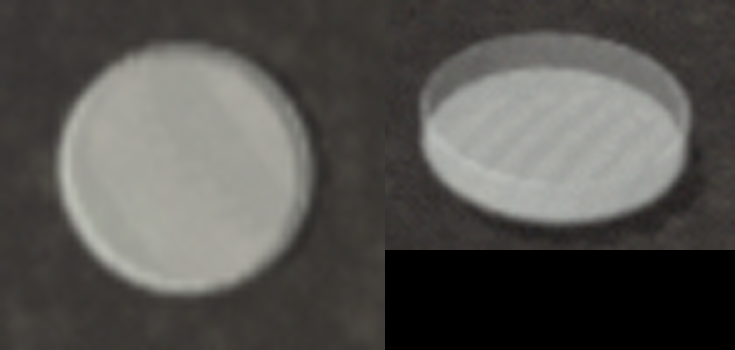

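The dish crop shows clear glass with the rim centred at top (445.9,263.6) and side (353.8,371.2).

```bash
python3 - <<'E'
from h import *
print(tri((445.9,263.6),(353.8,371.2)),onz("top",(445.9,263.6),.013),onz("side",(353.8,371.2),.015))
T=lambda a,b:(240+(a-2)/5,182+(b-2)/5)
print("crown",onz("top",T(363,243),.13),onz("side",(300+228/5.5,208+135/5.5),.125))
print("mount_b",onz("top",(409,309),.015),"pink",onz("top",(260,280),.03),onz("top",(391,232),.015))
q=env.get_state();w,x,y,z=q["tcp_rot"]
from scipy.spatial.transform import Rotation as R
print(R.from_quat([x,y,z,w]).as_matrix().round(3))
E
```

```text
[ 0.47178388 -0.36172248  0.01436775] [ 0.47110745 -0.3619243   0.013     ] [ 0.47221402 -0.3625344   0.015     ]
crown [ 0.52283746 -0.02346443  0.13      ] [ 0.53106067 -0.0167875   0.125     ]
mount_b [ 0.35584354 -0.26700786  0.015     ] pink [0.41734408 0.09953506 0.03      ] [ 0.54816709 -0.22399482  0.015     ]
[[-0.968  0.252 -0.001]
 [ 0.252  0.968 -0.002]
 [ 0.    -0.002 -1.   ]]
```

Call:
move_arm([
  [0,0,0],
  [0,0,0],
  [0,0,0],
  [0,0,0],
  [0,0,0],
  [0,0,0],
  [0,0,0],
  [0,0,0],
], claw=[1,1,1,1,1,1,1,1], yaw=[0.149,0.149,0.149,0.149,0.149,0.149,0.149,0.149], newtons=25)

```text
time: 0.9
tool_pos: [0.1385, 0.5319, 0.2048]
tcp_rot: [0.0, 0.664, 0.748, -0.001]
wrist_force: [0.2, -0.8, -0.5]
width: 0.0939
grasp_force: 0.0
```

Call:
move_arm([
  [0,0,0],
  [-0.035,0.03,0],
  [-0.04,0.03,0],
  [-0.04,0.03,0],
  [-0.04,0.03,0],
  [-0.04,0.03,0],
  [-0.04,0.03,0],
  [-0.04,0.03,0],
], claw=[1,1,1,1,1,1,1,1], yaw=[0.124,0,0,0,0,0,0,0])

```text
time: 1.7
tool_pos: [0.3492, 0.2554, 0.2052]
tcp_rot: [-0.0, 0.707, 0.707, 0.0]
wrist_force: [0.5, 1.0, 0.4]
width: 0.0946
grasp_force: 0.0
```

Call:
move_arm([
  [-0.038,0.035,0],
  [-0.038,0.035,0],
  [-0.038,0.035,0],
  [-0.038,0.035,0],
  [-0.0385,0.0365,0],
  [0,0,0.03],
  [0,0,0.02],
  [0,0,0],
], claw=[1,1,1,1,1,1,1,1], yaw=[0,0,0,0,0,0,0,0])

```text
time: 2.5
tool_pos: [0.5162, 0.0732, 0.1511]
tcp_rot: [-0.003, 0.708, 0.707, -0.003]
wrist_force: [-0.6, 0.6, -1.1]
width: 0.094
grasp_force: 0.0
```

```bash
python3 - <<'E'
from h import *
import cv2
s=env.get_state();print(s["tool_pos"],s["joint_positions"].round(2))
a=env.snapshot("top");b=env.snapshot("side")
print(proj("top",s["tool_pos"]),proj("side",s["tool_pos"]))
cv2.imwrite("pics/e.png",np.hstack([cv2.resize(a[170:270,230:350],None,fx=3.3,fy=3.3,interpolation=2),cv2.resize(b[150:250,280:400],None,fx=3.3,fy=3.3,interpolation=2)]))
E
```

```text
[0.51617245 0.07320298 0.15109806] [0.03 0.05 1.52 0.   1.58 0.03]
[269.22632086 230.04414123] [325.883468   207.59372656]
```

View pics/e.png

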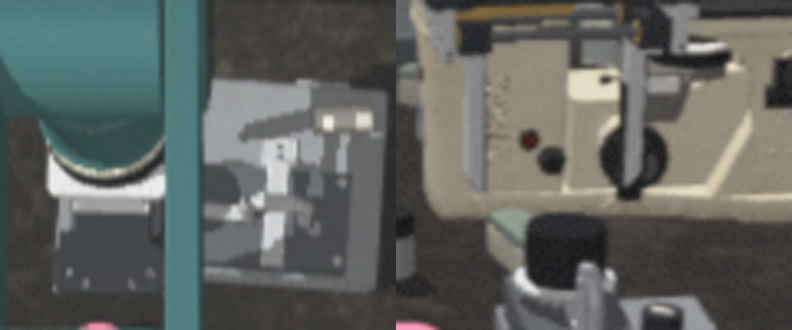

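The fingers straddle the cap axis (cap in crop at (566,250), finger midpoint 553), about 9 mm short in x; I correct that and descend.

Call:
move_arm([
  [-0.0075,0.0095,0],
  [0,0,0],
  [0,0,0.015],
  [0,0,0.015],
  [0,0,0.014],
  [0,0,0],
], claw=[1,1,1,1,1,1], yaw=[0,0,0,0,0,0])

```text
time: 3.2
tool_pos: [0.5255, 0.0664, 0.1076]
tcp_rot: [-0.002, 0.707, 0.707, -0.002]
wrist_force: [-0.3, 0.1, -0.6]
width: 0.0939
grasp_force: 0.0
```

Call:
move_arm([
  [0,0,0],
  [0,0,0],
  [0,0,0],
  [0,0,0],
  [0,0,0],
  [0,0,0],
], claw=[0.4,0,0,0,0,0], yaw=[0,0,0,0,0,0], newtons=35)

```text
time: 3.8
tool_pos: [0.5275, 0.0664, 0.1119]
tcp_rot: [-0.0, 0.707, 0.707, -0.0]
wrist_force: [-3.1, -1.0, 2.3]
width: 0.0537
grasp_force: 35.0
```

Call:
move_arm([
  [0,0,-0.004],
  [0,0,-0.006],
  [0,0,-0.008],
  [0,0,-0.01],
  [0,0,-0.012],
  [0,0,-0.012],
  [0,0,0],
], claw=[0,0,0,0,0,0,0], yaw=[0,0,0,0,0,0,0])

```text
time: 4.5
tool_pos: [0.5298, 0.0664, 0.1669]
tcp_rot: [0.002, 0.707, 0.707, 0.002]
wrist_force: [1.4, 0.1, -0.9]
width: 0.0539
grasp_force: 35.0
```

```bash
python3 - <<'E'
from h import *
import cv2
s=env.get_state();print(s["tool_pos"],s["width"],s["grasp_force"])
b=env.snapshot("side")
cv2.imwrite("pics/f.png",cv2.resize(b[140:260,270:410],None,fx=4.5,fy=4.5,interpolation=2))
E
```

```text
[0.52983225 0.06636798 0.1669297 ] 0.053903647314021745 34.99427067115903
```

View pics/f.png

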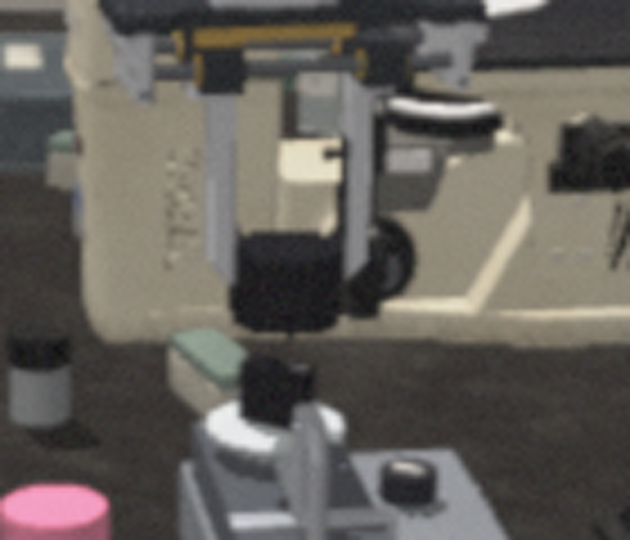

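The cap is off the dial and held between the fingers (crop (287,283)); the bar is visible at (275,385). I carry the cap to the dish.

Call:
move_arm([
  [0,0,-0.02],
  [0,0,-0.02],
  [-0.03,-0.004,0],
  [-0.04,-0.006,0],
  [-0.04,-0.006,0],
  [-0.04,-0.006,0],
  [-0.04,-0.006,0],
  [-0.04,-0.006,0],
], claw=[0,0,0,0,0,0,0,0], yaw=[0,0,0,0,0,0,0,0])

```text
time: 5.35
tool_pos: [0.4933, -0.1651, 0.2029]
tcp_rot: [-0.0, 0.707, 0.707, -0.0]
wrist_force: [1.0, 0.1, -0.3]
width: 0.0535
grasp_force: 35.0
```

Call:
move_arm([
  [-0.04,-0.006,0],
  [-0.04,-0.006,0],
  [-0.04,-0.006,0],
  [-0.04,-0.006,0],
  [-0.03,-0.004,0],
  [0,0,0],
  [0,0,0],
], claw=[0,0,0,0,0,0,0], yaw=[0,0,0,0,0,0,0])

```text
time: 6.05
tool_pos: [0.4656, -0.3537, 0.2025]
tcp_rot: [-0.001, 0.708, 0.707, 0.0]
wrist_force: [0.9, -0.6, -0.1]
width: 0.054
grasp_force: 35.0
```

```bash
python3 - <<'E'
from h import *
import cv2
for z in (.16,.165,.17): print(z,proj("side",(.5298,.0664,z)))
s=env.get_state();p=s["tool_pos"];print(p,np.array([.4717,-.362])-p[:2])
b=env.snapshot("side");u,v=proj("side",p).astype(int);print(u,v)
x0,y0=u-60,v-50;print(x0,y0,[proj("side",p+[0,0,d])-[x0,y0] for d in(-.02,-.003,.016)])
cv2.imwrite("pics/g.png",cv2.resize(b[y0:y0+180,x0:x0+130],None,fx=3.3,fy=3.3,interpolation=2))
E
```

```text
0.16 [332.60215853 204.4706978 ]
0.165 [332.65561833 202.33067943]
0.17 [332.70922997 200.18458304]
[ 0.46562669 -0.35373166  0.20249602] [ 0.00607331 -0.00826834]
352 266
292 216 [array([60.27091425, 62.00873904]), array([60.66596582, 52.12298829]), array([61.1139827 , 40.91183655])]
```

View pics/g.png

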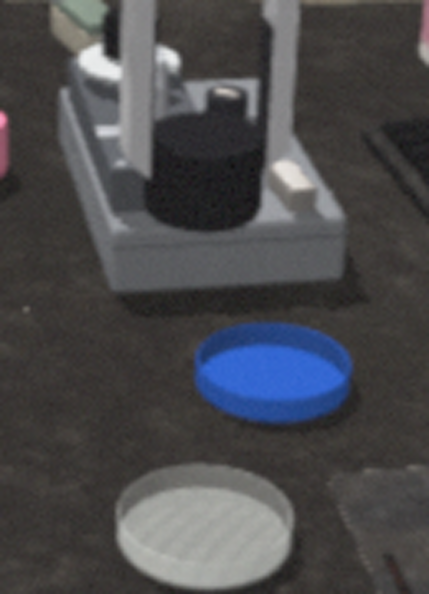

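The cap is held above the bench with its rim about 21 mm below the TCP. The dish is at crop (205,525).

Call:
move_arm([
  [-0.0083,0.0055,0],
  [0,0,0.04],
  [0,0,0.04],
  [0,0,0.04],
  [0,0,0.03],
  [0,0,0.018],
  [0,0,0],
], claw=[0,0,0,0,0,0,0], yaw=[0,0,0,0,0,0,0])

```text
time: 6.8
tool_pos: [0.4703, -0.3593, 0.0317]
tcp_rot: [-0.004, 0.706, 0.708, -0.0]
wrist_force: [-1.0, 0.3, -0.6]
width: 0.0536
grasp_force: 35.0
```

Call:
move_arm([
  [-0.002,0.001,0.003],
  [0,0,0.003],
  [0,0,0.002],
  [0,0,0],
], claw=[0,0,0,0], yaw=[0,0,0,0])

```text
time: 7.2
tool_pos: [0.473, -0.3642, 0.0282]
tcp_rot: [0.001, 0.707, 0.707, 0.0]
wrist_force: [-0.2, 0.4, 0.1]
width: 0.0535
grasp_force: 35.0
```

Call:
move_arm([
  [0,0,0.002],
  [0,0,0.002],
  [0,0,0.001],
  [0,0,0],
], claw=[0,0,0,0], yaw=[0,0,0,0])

```text
time: 7.6
tool_pos: [0.4728, -0.3642, 0.024]
tcp_rot: [0.001, 0.707, 0.707, 0.0]
wrist_force: [-1.6, 2.1, 4.2]
width: 0.0535
grasp_force: 35.0
```

```bash
python3 - <<'E'
from h import *
import cv2
s=env.get_state();p=s["tool_pos"];print(p,s["wrist_force"])
b=env.snapshot("side")
s=env.get_state();p=s["tool_pos"];print(p,s["wrist_force"])
cv2.imwrite("pics/i.png",cv2.resize(b[310:410,300:410],None,fx=5,fy=5,interpolation=2))
E
```

```text
[ 0.47278645 -0.36417981  0.02396897] [-1.55779427  2.13334152  4.24615591]
[ 0.47277383 -0.36423029  0.02397189] [-1.46038284  1.65286467  4.91694915]
```

View pics/i.png

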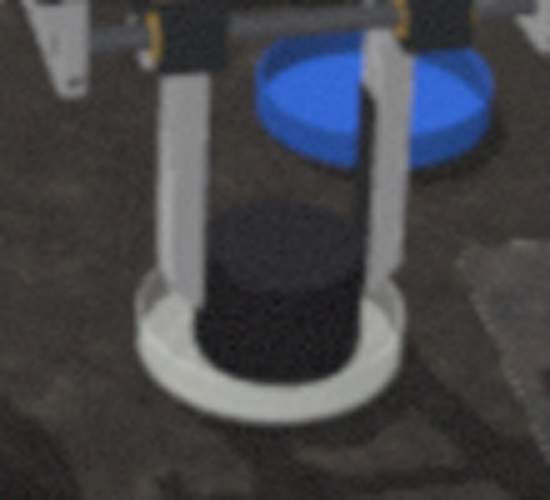

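The cap stands in the middle of the dish (crop (277,330) inside the rim centred at (270,345)), resting with about 4 N. I release it.

Call:
move_arm([
  [0,0,0],
  [0,0,0],
  [0,0,0],
  [0,0,-0.02],
  [0,0,-0.03],
  [0,0,-0.04],
  [0,0,-0.04],
  [0,0,-0.04],
], claw=[0.75,0.8,0.8,0.8,0.8,0.8,0.8,0.8], yaw=[0,0,0,0,0,0,0,0])

```text
time: 8.45
tool_pos: [0.4723, -0.3637, 0.1935]
tcp_rot: [-0.0, 0.707, 0.707, 0.0]
wrist_force: [1.1, 0.3, -0.2]
width: 0.0752
grasp_force: 0.0
```

```bash
python3 - <<'E'
from h import *
from fit import W
import cv2
s=env.get_state();print(s["tool_pos"],s["width"])
a=env.snapshot("top");b=env.snapshot("side")
P=(.5591,.0124,-.0431)
A=cv2.resize(a[205:255,245:345],None,fx=7,fy=7,interpolation=2);
B=cv2.resize(b[205:245,305:365],None,fx=7,fy=7,interpolation=2)
# dish crop
D=cv2.resize(b[340:400,315:395],None,fx=3.4,fy=3.4,interpolation=2)
C=np.zeros((280,700,3),np.uint8);C[:,:420]=B;C[:204,425:425+272]=D[:, :]
cv2.imwrite("pics/j.png",np.vstack([A[:315],C]))
# expected bar ends in crop px for clicks
for k in(0,1,2,3):
    t=k*.5236;o=[]
    for r in(-19,0,19):
        X=W(P,(-36-np.sin(t)*r,52+np.cos(t)*r,122))
        o+=[((proj("top",X)-[245,205])*7).round(),((proj("side",X)-[305,205])*7+[0,315]).round()]
    print(k,*o)
E
```

```text
[ 0.47229409 -0.36370373  0.193519  ] 0.07519984725333678
0 [256. 171.] [188. 446.] [198. 167.] [177. 425.] [141. 163.] [167. 405.]
1 [251. 142.] [216. 442.] [198. 167.] [177. 425.] [146. 192.] [139. 409.]
2 [231. 121.] [233. 433.] [198. 167.] [177. 425.] [165. 214.] [122. 417.]
3 [203. 111.] [236. 423.] [198. 167.] [177. 425.] [194. 224.] [119. 427.]
```

View pics/j.png

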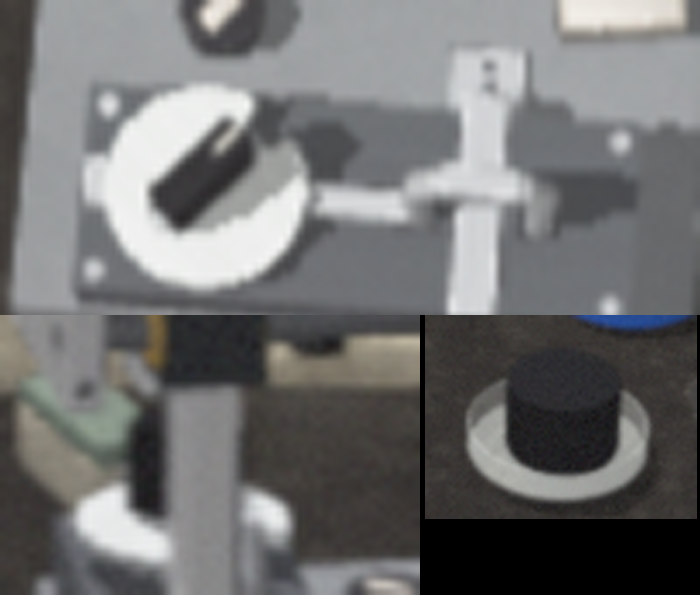

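The bar's white-line end points up-right (crop (235,125)), the other end is at (165,210): click 2, so the dial is at +1.047 rad. The cap is well placed in the dish.

Call:
move_arm([
  [0.03,0.003,0],
  [0.04,0.005,0],
  [0.04,0.005,0],
  [0.04,0.005,0],
  [0.04,0.005,0],
  [0.04,0.005,0],
  [0.04,0.005,0],
  [0.04,0.005,0],
], claw=[0.6,0.5,0.5,0.5,0.5,0.5,0.5,0.5], yaw=[0,0,0,0,0,0,0,0])

```text
time: 9.35
tool_pos: [0.5101, -0.0522, 0.1912]
tcp_rot: [-0.001, 0.707, 0.707, -0.0]
wrist_force: [0.1, 0.2, 0.5]
width: 0.0468
grasp_force: 0.0
```

Call:
move_arm([
  [0.04,0.005,0],
  [0.04,0.005,0],
  [0.03,0.004,0],
  [0,0,0],
], claw=[0.5,0.5,0.5,0.5], yaw=[0,0,0,0])

```text
time: 9.75
tool_pos: [0.5241, 0.0594, 0.1911]
tcp_rot: [-0.001, 0.705, 0.709, -0.0]
wrist_force: [-0.4, -1.0, -0.2]
width: 0.047
grasp_force: 0.0
```

Call:
move_arm([
  [0,0,0],
  [0,0,0],
  [0,0,0],
  [0,0,0],
  [0,0,0],
  [0,0,0],
  [0,0,0],
  [0,0,0],
], claw=[0.5,0.5,0.5,0.5,0.5,0.5,0.5,0.5], yaw=[-0.1434,-0.1434,-0.1434,-0.1434,-0.1434,-0.1434,-0.1434,0])

```text
time: 10.55
tool_pos: [0.5241, 0.055, 0.1915]
tcp_rot: [-0.001, 0.28, 0.96, -0.0]
wrist_force: [0.2, -0.5, 0.3]
width: 0.0471
grasp_force: 0.0
```

```bash
cat > rem.py <<'E'
import sys
from h import *
from scipy.spatial.transform import Rotation as R
def rem(tgt,a):
    s=env.get_state();w,x,y,z=s["tcp_rot"];M_=R.from_quat([x,y,z,w]).as_matrix()
    ca=np.arctan2(M_[1,1],M_[0,1]);print("pos",s["tool_pos"].round(4),"a",ca.round(3),"width",round(s["width"],4),"F",s["wrist_force"].round(1),"T",s["ft_torque"].round(2),"tilt",M_[:2,2].round(4))
    print("tool delta",(M_.T@(np.array(tgt)-s["tool_pos"])).round(4),"yaw",round(ca-a,3))
if __name__=="__main__": v=[float(q) for q in sys.argv[1:]];rem(v[:3],v[3])
E
python3 rem.py .5254 .0659 .098 1.004
python3 - <<'E'
from h import *
from fit import W
P=(.5591,.0124,-.0431)
for c in((-36,-41,130.5),(-36,52,90),(-36,52,122)):print((proj("top",W(P,c))-[245,205])*7)
for q in((470,184),(463,184)):print(onz("top",(245+q[0]/7,205+q[1]/7),.1305))
print(W(P,(-36,-41,125)))
E
```

```text
pos [0.5241 0.055  0.1915] a 1.002 width 0.0471 F [ 0.2 -0.5  0.3] T [-0.02  0.04  0.01] tilt [-0.0015 -0.0005]
tool delta [0.0047 0.01   0.0935] yaw -0.002
[481.17830898 180.74338184]
[203.54584512 187.53632953]
[198.3678477  167.24658503]
[ 0.52018605 -0.02338067  0.1305    ]
[ 0.52012803 -0.02109369  0.1305    ]
[ 0.52136688 -0.02701081  0.125     ]
```

Call:
move_arm([
  [0.0047,0.01,0],
  [0,0,0.02],
  [0,0,0.02],
  [0,0,0.02],
  [0,0,0],
  [0,0,0],
], claw=[0.5,0.5,0.5,0.5,0.5,0.5], yaw=[0,0,0,0,0,0])

```text
time: 11.15
tool_pos: [0.5258, 0.0673, 0.1324]
tcp_rot: [-0.0, 0.28, 0.96, -0.0]
wrist_force: [-0.2, 0.7, 0.5]
width: 0.0469
grasp_force: 0.0
```

```bash
python3 rem.py .5254 .0659 .098 1.004
```

```text
pos [0.5258 0.0673 0.1324] a 1.003 width 0.0469 F [-0.2  0.7  0.5] T [-0.06  0.01  0.04] tilt [-0.0008  0.0002]
tool delta [-0.0004 -0.0014  0.0344] yaw -0.001
```

Call:
move_arm([
  [0,-0.0014,0.014],
  [0,0,0.014],
  [0,0,0.006],
  [0,0,0],
  [0,0,0],
  [0,0,0],
  [0,0,0],
  [0,0,0],
], claw=[0.5,0.5,0.5,0.5,0.2,0,0,0], yaw=[0,0,0,0,0,0,0,0], newtons=30)

```text
time: 11.95
tool_pos: [0.5255, 0.0659, 0.099]
tcp_rot: [0.0, 0.28, 0.96, 0.0]
wrist_force: [-0.1, -0.6, -0.9]
width: 0.0183
grasp_force: 0.0
```

Call:
move_arm([
  [0,0,0],
  [0,0,0],
  [0,0,0],
], claw=[0,0,0], yaw=[0,0,0])

```text
time: 12.25
tool_pos: [0.5256, 0.0661, 0.099]
tcp_rot: [0.001, 0.28, 0.96, 0.0]
wrist_force: [0.8, 1.0, 1.1]
width: 0.0139
grasp_force: 29.9
```

```bash
python3 rem.py .5254 .0659 .098 -.043
```

```text
pos [0.5256 0.0661 0.099 ] a 1.004 width 0.0139 F [0.8 1.  1.1] T [ 0.2  -0.11 -0.01] tilt [0.0013 0.0006]
tool delta [ 0.0001 -0.0003  0.001 ] yaw 1.047
```

Call:
move_arm([
  [0,0,0],
  [0,0,0],
  [0,0,0],
  [0,0,0],
  [0,0,0],
  [0,0,0],
  [0,0,0],
  [0,0,0],
], claw=[0,0,0,0,0,0,0,0], yaw=[0.131,0.131,0.131,0.131,0.131,0.131,0.131,0.131])

```text
time: 13.05
tool_pos: [0.5261, 0.0663, 0.099]
tcp_rot: [0.0, 0.724, 0.689, 0.001]
wrist_force: [1.4, 2.9, 1.1]
width: 0.0137
grasp_force: 29.9
```

Call:
move_arm([
  [0,0,0],
  [0,0,0],
], claw=[0,0], yaw=[0,0])

```text
time: 13.25
tool_pos: [0.5261, 0.0663, 0.099]
tcp_rot: [0.0, 0.722, 0.692, 0.001]
wrist_force: [3.0, 1.8, 1.5]
width: 0.0136
grasp_force: 29.9
```

```bash
python3 rem.py .5254 .0659 .098 -.043
```

```text
pos [0.5261 0.0663 0.099 ] a -0.041 width 0.0136 F [3.  1.8 1.5] T [ 0.37 -0.51 -0.04] tilt [0.0024 0.001 ]
tool delta [-0.0004 -0.0007  0.001 ] yaw 0.002
```

Torque about z is about zero, so the dial is at a click. I release it and rise.

Call:
move_arm([
  [0,0,0],
  [0,0,0],
  [0,0,0],
  [0,0,0],
  [0,0,-0.02],
  [0,0,-0.03],
  [0,0,-0.02],
  [0,0,0],
], claw=[0.4,0.5,0.5,0.5,0.5,0.5,0.5,0.5], yaw=[0,0,0,0,0,0,0,0])

```text
time: 14.05
tool_pos: [0.5271, 0.0657, 0.1721]
tcp_rot: [0.002, 0.723, 0.691, 0.002]
wrist_force: [0.2, -0.4, 0.5]
width: 0.0469
grasp_force: 0.0
```

```bash
python3 rem.py .521 -.025 .119 -.043; python3 - <<'E'
from h import *
import cv2
b=env.snapshot("top")[205:255,245:345]; cv2.imwrite("pics/k.png",b)
g=b.max(2)
# dark bar against the plate, seen from above (arm may cover)
c=g[12:42,14:46];print('\n'.join(' '.join(f'{v:3d}' for v in r[::2]) for r in c[::2]))
E
```

```text
pos [0.5271 0.0657 0.1721] a -0.044 width 0.0469 F [ 0.2 -0.4  0.5] T [-0.08  0.09  0.03] tilt [ 0.0068 -0.    ]
tool delta [-0.0909 -0.0024  0.053 ] yaw -0.001
 59  80  97  99  81  66  51  47  54 133 166 215 170 128 129 129
163 100  74  71  69  83 100 181 196 232 233 234 157 129 130 129
224 228 218 218 216 229 231 233 232 230 234 234 177 129 130 129
164 164 161 174 175 181 190 193 202 201 210 187 128 128 129 130
161 160 160 160 160 161 160 161 159 166  79  66  69 128 128 127
122 123 127 128 135 144 146 154 160 162  56  56  68 128 129 129
 75  76  76  77  79  80  81  83  83  84  56  55  71 128 129 130
 75  76  75  77  76  77  77  77  76  71  55  56  69 127 129 129
 76  76  76  78  76  76  76  77  76  67  98  71  69 128 129 128
 75  77  77  76  76  78  77  75  76  65  90 158 137 128 129 130
 75  76  76  75  77  76  76  77  77  74  82 207 210 129 129 129
 77  76  78  77  76  75  78  76  76  76  74 155 206 129 129 130
 76  75  77  76  77  77  78  77  77  76  76  78 191 130 128 128
 77  76  76  76  76  75  75  75  76  77  76  74  92 130 128 129
 76  77  77  76  75  77  76  76  77  86  77  74  99 131 128 129
```

Call:
move_arm([
  [-0.03,-0.0008,0],
  [-0.03,-0.0008,0],
  [-0.03,-0.0008,0],
  [0,0,0.015],
  [0,0,0.012],
  [0,0,0],
], claw=[0.5,0.5,0.5,0.5,0.5,0.5], yaw=[0,0,0,0,0,0])

```text
time: 14.7
tool_pos: [0.5165, -0.0229, 0.1373]
tcp_rot: [-0.003, 0.722, 0.692, -0.002]
wrist_force: [-0.9, -0.6, 0.3]
width: 0.0471
grasp_force: 0.0
```

```bash
python3 rem.py .521 -.025 .108 -.043; python3 - <<'E'
from h import *
import cv2
from fit import W
P=(.5591,.0124,-.0431)
a=env.snapshot("top");g=cv2.cvtColor(a,6)
# score: mean grey in predicted bar rectangle at each click
for d in np.arange(-.5,1.6,.131):
    v=[]
    for r in range(-17,18,2):
        for q in (-5,-2,0,2,5):
            u=proj("top",W(P,(-36+np.cos(d)*q-np.sin(d)*r,52+np.sin(d)*q+np.cos(d)*r,122)));v.append(g[int(round(u[1])),int(round(u[0]))])
    print(round(d,2),np.mean(v).round(),np.array(v).reshape(18,5)[0:3,2])
E
```

```text
pos [ 0.5165 -0.0229  0.1373] a -0.044 width 0.0471 F [-0.9 -0.6  0.3] T [-0.04  0.08  0.01] tilt [-0.0074  0.0017]
tool delta [-0.002   0.0048  0.0292] yaw -0.001
-0.5 110.0 [ 64  74 103]
-0.37 104.0 [ 64  74 105]
-0.24 100.0 [66 66 78]
-0.11 94.0 [66 68 84]
0.02 95.0 [65 69 90]
0.16 95.0 [65 70 96]
0.29 98.0 [65 70 96]
0.42 100.0 [ 78 103 103]
0.55 104.0 [ 78 106 112]
0.68 108.0 [108 108 112]
0.81 111.0 [110 112 112]
0.94 112.0 [112 112 112]
1.07 113.0 [112 113 112]
1.2 113.0 [112 112 112]
1.33 112.0 [113 112 111]
1.46 112.0 [112 112 111]
1.6 113.0 [112 111 111]
```

Call:
move_arm([
  [-0.001,0.003,0],
  [0,0,0.014],
  [0,0,0.013],
  [0,0,0],
  [0,0,0],
], claw=[0.5,0.5,0.5,0.5,0.5], yaw=[0,0,0,0,0])

```text
time: 15.25
tool_pos: [0.5212, -0.0249, 0.1136]
tcp_rot: [-0.001, 0.723, 0.691, -0.0]
wrist_force: [0.1, 0.2, -0.3]
width: 0.0468
grasp_force: 0.0
```

Call:
move_arm([
  [0,0,0],
  [0,0,0],
  [0,0,0],
  [0,0,0],
  [0,0,0],
  [0,0,0],
  [0,0,0],
  [0,0,0],
], claw=[0.25,0,0,0,0,0,0,0], yaw=[0,0,0,0,0,0,0,0])

```text
time: 16.05
tool_pos: [0.5219, -0.0251, 0.1147]
tcp_rot: [0.0, 0.723, 0.691, 0.0]
wrist_force: [0.2, 0.4, 1.1]
width: 0.0103
grasp_force: 30.0
```

```bash
python3 rem.py .521 -.025 .108 -.043
```

```text
pos [ 0.5219 -0.0251  0.1147] a -0.044 width 0.0103 F [0.2 0.4 1.1] T [-0.08  0.01 -0.03] tilt [ 0.0005 -0.    ]
tool delta [ 0.0001 -0.0009  0.0067] yaw -0.001
```

Call:
move_arm([
  [0,0,-0.003],
  [0,0,-0.004],
  [0,0,-0.004],
  [0,0,0],
], claw=[0,0,0,0], yaw=[0,0,0,0], newtons=35)

```text
time: 16.45
tool_pos: [0.5222, -0.0251, 0.1262]
tcp_rot: [0.0, 0.723, 0.691, 0.0]
wrist_force: [-0.8, 0.5, -1.7]
width: 0.0105
grasp_force: 35.0
```

Call:
move_arm([
  [0,0,-0.008],
  [0,0,-0.01],
  [0,0,-0.01],
  [0,0,-0.015],
  [0,0,-0.02],
  [0,0,-0.02],
  [0,0,-0.02],
  [0,0,-0.01],
], claw=[0,0,0,0,0,0,0,0], yaw=[0,0,0,0,0,0,0,0])

```text
time: 17.25
tool_pos: [0.5227, -0.0252, 0.242]
tcp_rot: [0.002, 0.723, 0.691, 0.002]
wrist_force: [0.1, 0.8, -2.1]
width: 0.0101
grasp_force: 35.0
```

Call:
move_arm([
  [0,0,0],
  [0,0,0],
  [0,0,0],
  [0,0,0],
  [0,0,0],
  [0,0,0],
  [0,0,0],
  [0,0,0],
], claw=[0,0,0,0,0,0,0,0], yaw=[0,0,0,0,0,0,0,0])

```text
time: 18.05
tool_pos: [0.5217, -0.0251, 0.2384]
tcp_rot: [-0.0, 0.723, 0.691, 0.0]
wrist_force: [1.0, 0.2, -1.6]
width: 0.01
grasp_force: 35.0
```

```bash
python3 - <<'E'
from h import *
import cv2
s=env.get_state();print(s["tool_pos"],s["width"],s["grasp_force"],s["wrist_force"],np.abs(s["qd"]).max())
b=env.snapshot("side");b2=env.snapshot("top")
A=cv2.resize(b[130:260,270:400],(480,480),interpolation=2);D=cv2.resize(b[340:400,320:390],(300,257),interpolation=2)
C=np.zeros((480,790,3),np.uint8);C[:,:480]=A;C[:257,485:785]=D
C[262:480,485:785]=cv2.resize(b2[205:255,245:314],(300,218),interpolation=2)
cv2.imwrite("pics/l.png",C)
E
```

```text
[ 0.52174806 -0.02508232  0.2384126 ] 0.009994830723742899 34.99796211719513 [ 0.96918589  0.24557746 -1.61122299] 0.000895131936955687
```

The weight (about 1.6 N) is in the gripper, the width matches the crown and the arm is still. The feet are about 96 mm above the lock. I hand the job in.

```bash
python3 -c "
from station import env
print(env.job_done())"
```

```text
the job is handed in; nothing more can be done
None
```

I handed the job in at about 18 s: the cap stands in the middle of the glass dish, the dial was turned two clicks back to 0 and let go, and the gripper holds the shackle still, about 96 mm above the lock; the final dial and shackle states rest on force, width and pose readings because my ten pictures were used up, and `env.job_done()` returned no verdict.

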